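# Load the indexing drill jig and hold it on its third stop

## Robot

A 6-joint arm with a two-finger parallel gripper is mounted at the origin on the work surface. World frame = base frame: x ahead of the robot, y to its left, z up, the work surface at z = 0. Lengths are in mm, angles in rad, forces in N, time in s.
With the tool pointing down it reaches from about 275 to 750 mm from the base axis. Payload 10.2 kg.
Tool frame: the origin (TCP) lies at the very end of the fingers, on their centre line; the grasp point (between the pads) lies 19 mm behind it; z points along the fingers, y is the direction in which the jaws open and shut (so a half turn about z gives the same grasp; the last joint's range is limited). The gripper opens to 85 mm and grips with 20 to 120 N. Pads are 22 mm wide; open, the fingers measure 114 mm over their backs; the gripper's body (76 mm by 85 mm) begins 54 mm behind the grasp point. The pads swing forward as they close: fully open they stand 13 mm farther back than shut.
Start: joints at [-1.532, 0.313, 1.498, -0, 1.331, -0.223], TCP at [135.867, -507.121, 231.294] pointing down, gripper open.
Joint ranges: [-2.94, 2.94], [-0.97, 2.17], [0.19, 2.56], [-1.23, 4.37], [0.02, 3.11], [-2.88, 2.88]. Speed limits (rad/s): [2.39, 2.39, 3.01, 3.14, 3.14, 3.14].

## Interface

Orientations are given as a unit quaternion [w, x, y, z].
In Python, from rig import readout, cams, finish_job gives the robot as it stands. The module is installed in compiled form; this text tells all that it offers.
- The arm moves only by the tool carry_out, never from a script. Its argument "steps" is one flat list of numbers, 7 for each row, row after row: the shift along the tool's x, y, z in cm, then the turn, a rotation vector about the tool's x, y, z in units of 5 degrees (1.0 is 5 degrees), then the opening, from -1 (shut) to 1 (fully open), so that 0 is half open. In form: [x, y, z, ax, ay, az, hand, x, y, z, ax, ay, az, hand, ...]. A call has 1 to 20 rows; each row shifts and turns the commanded pose from where the row before left it, along the tool's axes as they then stand; what a row does not reach is not made up. A row lasts 1/12 s, in which the tool goes at most 41.7 mm and 7.16 degrees, less where a joint would pass 70% of its speed; a pose out of reach is approached as far as the arm can. A call with a gripper value outside its range is refused whole. The fingers move at their own pace and stop on an object; "grip_force" is the grip in N (left out, the last holds). Time passes only in rows, so rows that do not move let the fingers close. It gives the time, the measured TCP pose, the force and the opening at its end, in the units of the state.
- readout.sense(): the state, without advancing time (a new reading comes with each control period).
- cams.capture(name): name is "side" or "top" or "wrist"; returns the picture (400x640x3 uint8, red, green, blue); there is no depth.
- cams.calibration(name): a dict with "fx", "fy", "cx", "cy" (pixels), "R" (3x3) and "t" (3): a world point X has camera coordinates R X + t; the wrist camera has in their place "T_tool_cam" (4x4, takes a point from camera to tool coordinates, whose origin is the TCP and whose axes are the flange's). Camera axes: x right, y down, z forward; pixel columns grow to the right and rows downward; lengths in mm; the calibration is good to about 2 mm. A picture is of the moment at which its call begins: read the wrist's pose just before it. calibration takes no time and is no camera call.
- finish_job(): hands the job in, once; it reports no verdict.
The state is a dict: "time_s": time; "joints": joint angles; "dq": joint speeds; "tau": joint torques, N m; "eef_pos": TCP position; "ee_rot": TCP orientation; "force": force on the tool from outside, world axes, zero at the start; "wrist_torque": the same for the moment, N m; "grip_width": opening from 0.0 (shut) to 1.0 (fully open).
Only numpy, scipy, OpenCV 4.12 (cv2) and the standard library are available. Lean on these libraries where they do the work, as an engineer would, in place of code of your own. Each camera call takes 0.05 s, during which the arm holds its last target.

## Task

Load the round indexing jig for cross-drilling: set the square wooden block in the pocket of its dial, the square spacer flat on the block, and the brass disc on top, each square in the pocket and fully down. Then take the wing knob in the middle of the dial and turn it anticlockwise (seen from above), counting clicks, until the third click has dropped into its stop and the pocket faces the drill bush; do not run past that stop. End the program still holding, with the gripper closed on the knob, the dial on that stop and the stack in place, and leave the other things on the bench where they lie.

Things in the scene. Friction and masses are not known exactly. Their poses are not given: they have to be found in the camera images.
- block_mid (a point): the wooden block, a square hardwood piece 44 x 44 mm and 26 mm high, lying flat on the bench; this point is its centre, 13 mm above its underside; x and y run along its sides (a quarter turn looks the same), z up
- spacer_mid (a point): the spacer, a flat square plate 44 x 44 mm and 8 mm thick, lying flat on the bench; this point is its centre, 4 mm above its underside; x and y run along its sides, z up
- disc_mid (a point): the brass disc, 54 mm in diameter and 10 mm thick, lying flat on the bench; this point is its centre, 5 mm above its underside; z along its axis, up
- pocket (a point): centre of the floor of the dial's pocket, 45 mm above the bench, 70 mm from the dial's axis. x points to the axis (along the wing of the knob), y is tangent, z up; turns with the dial. Pocket 48 x 48 mm, sides along x and y: 2 mm play on each side of the 44 mm parts; the wider disc fits between the posts, also with 2 mm. The stack is 44 mm high. Reach in on the tangent sides (closing along y): the knob is close on the axis side
- jig: the jig, fixed to the bench; origin under the dial's axis at bench height. Pocket walls: four L-shaped corner posts, 5 mm thick, 40 mm high with tips leaning out 30 degrees over 8 mm more as a lead-in; each reaches 8 mm along the sides, so 32 mm in the middle of each side is open for a finger. Dial rim 110 mm in radius, top 45 mm high; spring plunger outside the rim opposite the pocket, 52 mm high
- knob_grip (a point): the wing knob in the middle of the dial: this point lies on the dial's upright axis, 96 mm above the bench, at the height to grip. The wing is a flat bar 46 mm long, 14 mm thick, from 66 to 112 mm above the bench, on a hub of 20 mm radius. x lies along the wing, away from the pocket; y across its 14 mm; z up. It is fixed to the dial and turns with it
- dial (a joint): turn of dial and knob in rad, 0 at the loading stop where it starts, growing anticlockwise seen from above. 16 stops, one every 22.5 degrees (0.393 rad); the third is at 1.178. A spring roller on the rim makes the clicks: turning resists with up to about 0.15 N m, until half-way between stops, from where the dial is drawn on into the next stop nearly as hard. It rests in a stop by itself
- drill_bush (a point): nose of the horizontal drill bush on its bracket beside the dial, 60 mm above the bench and 111 mm from the dial's axis; the pocket faces it at the third stop. Fixed to the jig's base, does not turn with the dial. The bracket's top is 84 mm above the bench
- ferrule: bystander: brass tube end, 26 mm in diameter, 24 mm high; origin at its underside
- wax_tin: bystander: flat round tin, 71 mm in diameter, 28 mm high; origin at its underside
- pencil: bystander: carpenter's pencil about 170 mm long, lying along its x; origin at its underside
- screwdriver: bystander: screwdriver lying along its x; origin at its underside
- offcut: bystander: dark wood offcut 85 x 34 x 22 mm; origin at its underside
Not all that is in view belongs to the job. What is meant by the part that bears disc_mid is not red, and is the larger of those in its own colour. Leave any orange look-alike of the part that bears block_mid alone.

How it is judged (in metres and radians):
On the way, in this order (a step that is already met when the one before it is completed fails the run):
1. the wooden block sits flat on the floor of the pocket (horizontal distance between block_mid and pocket below 0.0045 m and z of block_mid in the frame of pocket between 0.0105 and 0.0155 m and angle between block_mid's own z axis and vertical below 0.06 rad), for 0.2 s.
2. the spacer lies flat on the block, in the pocket (all of step 1 and horizontal distance between spacer_mid and pocket below 0.0045 m and z of spacer_mid in the frame of pocket between 0.0275 and 0.0325 m and angle between spacer_mid's own z axis and vertical below 0.06 rad), for 0.2 s.
3. the brass disc lies flat on the spacer, in the pocket, with the dial still on its loading stop (all of step 2 and horizontal distance between disc_mid and pocket below 0.0045 m and z of disc_mid in the frame of pocket between 0.0365 and 0.0415 m and angle between disc_mid's own z axis and vertical below 0.06 rad and value of joint dial below 0.15 rad), for 0.2 s.
4. the knob, in the fingers, has been turned over the first click (value of joint dial above 0.3 rad and contact force between the fingers and wing_knob above 1 N).
5. the dial is on its third stop with the knob in the fingers (value of joint dial between 1.118 and 1.238 rad and contact force between the fingers and wing_knob above 4 N), for 0.2 s.
At the end, for the whole second after the job is handed in: The dial stands within 0.06 rad of its third stop (1.178 rad) and is still, the fingers grip the wing knob with more than 4 N, and block, spacer and disc lie flat on one another in the pocket (each within 4.5 mm of its centre line and 2.5 mm of its height, tilted less than 0.06 rad) (all of step 2 and all of step 5 and velocity of joint dial between -0.05 and 0.05 rad/s and horizontal distance between disc_mid and pocket below 0.0045 m and z of disc_mid in the frame of pocket between 0.0365 and 0.0415 m and angle between disc_mid's own z axis and vertical below 0.06 rad); the arm keeps its last pose, push and grip.
It fails at once if the dial is run past the third stop (more than 0.2 rad beyond it) (value of joint dial above 1.378 rad).
It fails at once if another thing on the bench is moved more than 3 cm (distance of any of ferrule, wax_tin, pencil, screwdriver, offcut from where it was at the start of the episode above 0.03 m).
It also fails if it takes over 72 s, if anything falls off the work surface, if the arm or the gripper's body presses on something with over 40 N, if the wrist force passes 120 N, or if a joint passes its speed limit or range.

## Working session

There is one attempt and no reset: what is moved stays moved. The work goes in short steps, Python scripts to look and compute and a tool call to move; the robot and the scene stay as the last step left them, time stands still between calls to the robot, and variables do not carry over. Pictures are saved under pics/ and viewed, and the job is handed in when it is done.

Besides the shell and the picture viewer there is one more tool, called after "Request:" as name(argument=value, ...) on one line, values as JSON. carry_out: Moves the arm, as the interface text tells. Its arguments: {"type":"object","properties":{"steps":{"type":"array","items":{"type":"number"}},"grip_force":{"type":"number"}},"required":["steps"]}

```bash
mkdir -p pics; ls
python3 - <<'E'
from rig import readout, cams
import cv2, numpy as np
np.set_printoptions(precision=4,suppress=True)
print(readout.sense())
for n in ["side","top","wrist"]:
    c=cams.calibration(n); print(n,c)
    cv2.imwrite(f"pics/{n}0.png",cams.capture(n)[:,:,::-1])
E
```

```text
pics
{'time_s': 0.0, 'joints': array([-1.5324,  0.3135,  1.4984,  0.    ,  1.331 , -0.2234]), 'dq': array([ 0.0001, -0.0007, -0.0014, -0.0005,  0.0013, -0.0004]), 'tau': array([  0.0019, -41.2257, -25.9742,  -0.0001,   0.0041,  -0.    ]), 'eef_pos': array([ 135.8507, -506.8498,  230.7212]), 'ee_rot': array([-0.0007,  0.9914,  0.1305,  0.0001]), 'force': array([-0.2458, -0.1077,  0.6098]), 'wrist_torque': array([-0.0311, -0.0068, -0.0152]), 'grip_width': 0.9996193110629523}
side {'fx': 507.0367714224362, 'fy': 507.0367714224362, 'cx': 321.79982173897093, 'cy': 205.3719924025355, 'R': array([[-0.8158,  0.5784,  0.    ],
       [ 0.3455,  0.4873, -0.802 ],
       [-0.4639, -0.6542, -0.5973]]), 't': array([ 423.2789, -102.964 , 1848.4125])}
top {'fx': 494.2705030125896, 'fy': 494.2705030125896, 'cx': 322.3455927299193, 'cy': 198.5923643196805, 'R': array([[-0.0245, -0.9996,  0.0107],
       [-0.9834,  0.0222, -0.1801],
       [ 0.1798, -0.0149, -0.9836]]), 't': array([  13.6612,  521.9826, 1440.075 ])}
wrist {'fx': 315.65377907726645, 'fy': 315.65377907726645, 'cx': 320.52639748020175, 'cy': 198.86828895564878, 'T_tool_cam': array([[  -0.0018,   -0.9584,   -0.2853,   73.5813],
       [   1.    ,   -0.0019,   -0.0002,    0.103 ],
       [  -0.0004,   -0.2853,    0.9584, -142.1292],
       [   0.    ,    0.    ,    0.    ,    1.    ]])}
```

View pics/top0.png

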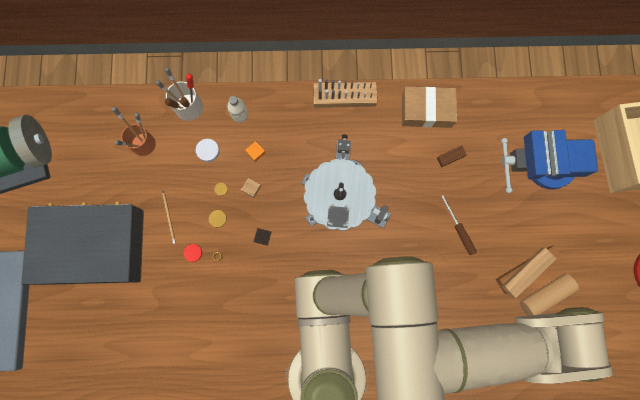

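View pics/side0.png

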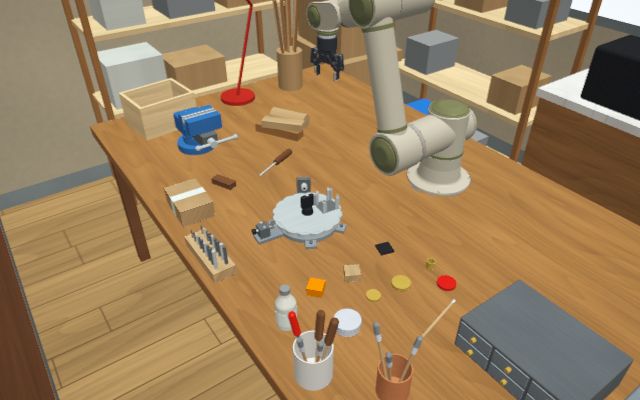

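View pics/wrist0.png

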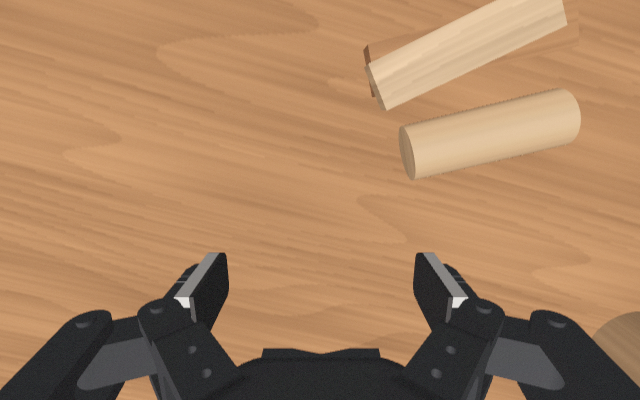

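The top view shows these candidates:
- **Block:** tan square at (250,187). The orange square at (255,151) is the look-alike.
- **Spacer:** dark square at (262,237).
- **Disc:** large yellow at (217,218). The small yellow at (221,189) and the red at (193,253) are decoys.
- **Other:** the ferrule is at (216,256) and the jig is at about (340,193), with its pocket toward (338,215).

I'll check this in a close crop and measure.

```bash
cat > h.py <<'E'
import numpy as np, cv2
from rig import readout, cams
from scipy.spatial.transform import Rotation as Ro
np.set_printoptions(precision=3,suppress=True)
def Rq(q): return Ro.from_quat([q[1],q[2],q[3],q[0]]).as_matrix()
def cam(name,s=None):
    c=cams.calibration(name); K=np.array([[c['fx'],0,c['cx']],[0,c['fy'],c['cy']],[0,0,1]])
    if name=='wrist':
        s=s or readout.sense(); T=np.array(c['T_tool_cam']); R=Rq(s['ee_rot'])
        Rc=R@T[:3,:3]; pc=R@T[:3,3]+s['eef_pos']
        return K,Rc.T,-Rc.T@pc
    return K,np.array(c['R']),np.array(c['t'])
def toplane(C,uv,z):
    K,R,t=C; uv=np.atleast_2d(uv).astype(float)
    d=(np.linalg.inv(K)@np.c_[uv,np.ones(len(uv))].T).T@R; o=-R.T@t
    return o+d*((z-o[2])/d[:,2])[:,None]
def proj(C,X):
    K,R,t=C; p=np.atleast_2d(X)@R.T+t; p=p@K.T; return p[:,:2]/p[:,2:]
def snap(name,fn):
    s=readout.sense(); im=cams.capture(name)[:,:,::-1].copy(); C=cam(name,s)
    cv2.imwrite('pics/'+fn,im); np.savez('pics/'+fn+'.npz',K=C[0],R=C[1],t=C[2]); return im,C,s
E
python3 - <<'E'
from h import *
im=cv2.imread('pics/top0.png'); C=cam('top')
cv2.imwrite('pics/crop0.png',cv2.resize(im[130:280,150:410],None,fx=3,fy=3,interpolation=cv2.INTER_CUBIC))
for n,p,z in [('block',(250,187),26),('spacer',(262,237),8),('disc',(217,218),10),('small',(221,189),10),('knob',(340,187),112),('pocketfloor',(338,216),60),('bush',(380,214),84),('plunger',(344,143),52),('orange',(255,151),26),('ferr',(216,256),24)]:
    print(n,toplane(C,p,z))
E
```

```text
block [[567.117 221.594  26.   ]]
spacer [[414.713 187.268   8.   ]]
disc [[475.946 324.254  10.   ]]
small [[566.166 313.17   10.   ]]
knob [[543.231 -49.49  112.   ]]
pocketfloor [[466.337 -43.559  60.   ]]
bush [[ 465.919 -165.317   84.   ]]
plunger [[692.928 -69.143  52.   ]]
orange [[680.865 206.311  26.   ]]
ferr [[359.327 322.85   24.   ]]
```

View pics/crop0.png

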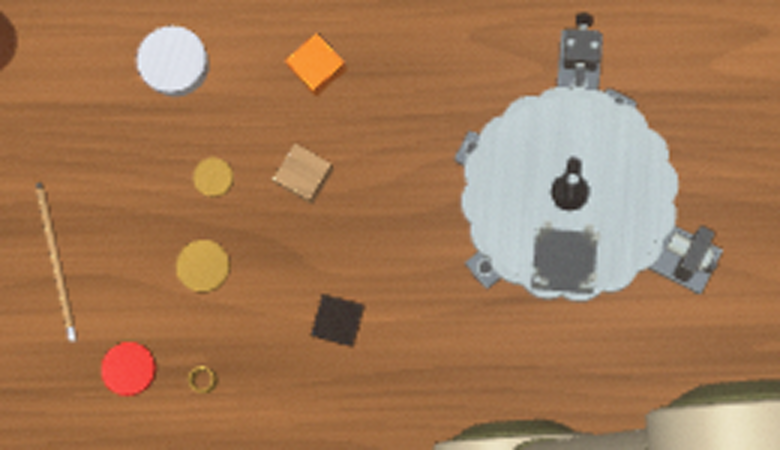

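The close crop confirms the choices. Next I'll move over the jig with yaw 0 to measure the pocket with the wrist camera.

Request:
carry_out(steps=[0,0,0,0,0,1,1,0,0,0,0,0,1,1,0,0,0,0,0,1,1,2.1,-2.9,0.2,0,0,0,1,2.1,-2.9,0.2,0,0,0,1,2.1,-2.9,0.2,0,0,0,1,2.1,-2.9,0.2,0,0,0,1,2.1,-2.9,0.2,0,0,0,1,2.1,-2.9,0.2,0,0,0,1,2.1,-2.9,0.2,0,0,0,1,2.1,-2.9,0.2,0,0,0,1,2.1,-2.9,0.2,0,0,0,1,2.1,-2.9,0.2,0,0,0,1,2.1,-2.9,0.2,0,0,0,1,2.1,-2.9,0.2,0,0,0,1,2.1,-2.9,0.2,0,0,0,1,2.1,-2.9,0.2,0,0,0,1,2.1,-2.9,0.2,0,0,0,1,2.1,-2.9,0.2,0,0,0,1,0,0,0,0,0,0,1], grip_force=40)

```text
time_s: 1.82
eef_pos: [473.7, -38.9, 198.7]
ee_rot: [-0.001, 1.0, 0.002, -0.0]
force: [0.8, -0.0, -0.0]
grip_width: 1.002
```

Run:
```python
from h import *
im,C,s=snap('wrist','w1.png'); print(s['time_s'],s['eef_pos'],s['ee_rot'],s['joints'])
```

```text
1.8167 [473.662 -38.94  198.703] [-0.001  1.     0.002 -0.   ] [-0.33   0.233  1.691  0.001  1.217  1.236]
```

View pics/w1.png

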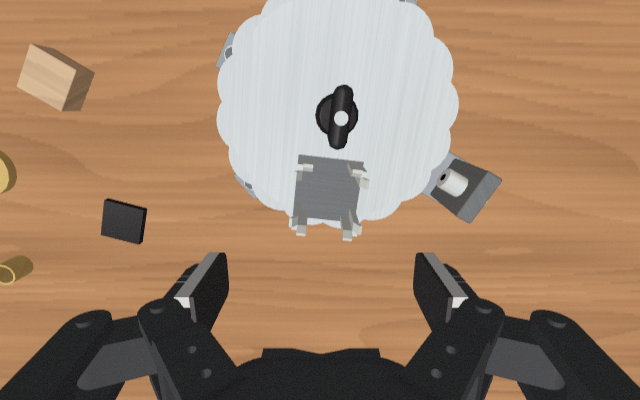

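Run:
```python
from h import *
im=cv2.imread('pics/w1.png')
cv2.imwrite('pics/w1c.png',cv2.resize(im[75:250,260:400],None,fx=4,fy=4,interpolation=cv2.INTER_CUBIC)[:600])
cv2.imwrite('pics/w1d.png',cv2.resize(im[145:245,260:400],None,fx=5.5,fy=5.5,interpolation=cv2.INTER_CUBIC))
```

```text
(no output)
```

View pics/w1d.png

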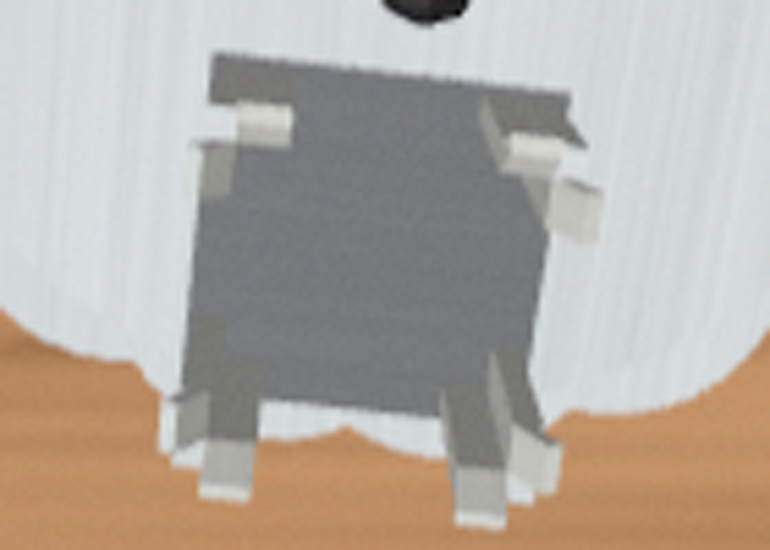

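View pics/w1c.png

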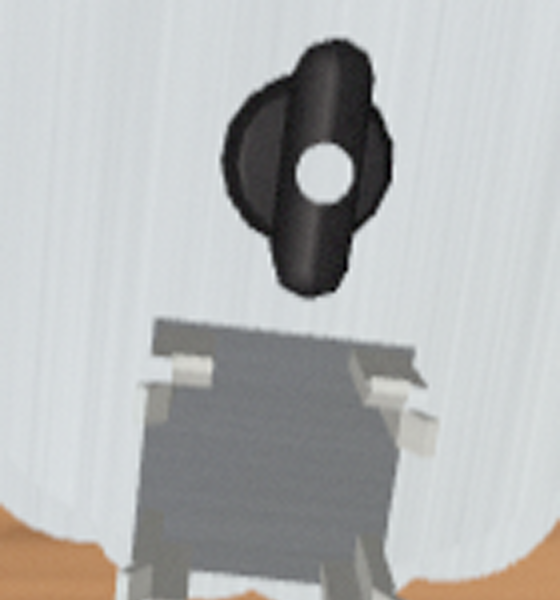

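Run:
```python
from h import *
z=np.load('pics/w1.png.npz'); C=(z['K'],z['R'],z['t'])
k=toplane(C,(340.9,117.9),112)[0]; print('knob',k)
a=toplane(C,np.array([(212,53),(570,95)])/5.5+(260-.4,145-.4),45); print(a, np.linalg.norm(a[1]-a[0]), np.degrees(np.arctan2(*(a[1]-a[0])[:2])))
e=toplane(C,np.array([(204,200),(183,390),(550,240),(530,380),(260,400),(440,415)])/5.5+(260-.4,145-.4),45); print(e)
l=e[0]-e[1]; print('L side yaw',np.degrees(np.arctan2(l[1],l[0])))
l=e[4]-e[5]; print('bottom edge yaw',np.degrees(np.arctan2(-l[0],l[1])))
m=a.mean(0); v=k-m; print('v',v, np.degrees(np.arctan2(v[1],v[0])))
# wing ends
w=toplane(C,np.array([(338,42),(310,293)])/4+(260-.4,75-.4),112); d=w[0]-w[1]; print(w,np.linalg.norm(d[:2]),np.degrees(np.arctan2(d[1],d[0])))
for yaw in (-8,-7,-6,-5):
    y=np.radians(yaw); print(yaw,k[:2]-70*np.array([np.cos(y),np.sin(y)]))
```

```text
knob [538.549 -52.741 112.   ]
[[502.836 -17.462  45.   ]
 [495.8   -78.835  45.   ]] 61.7749122390772 -173.4602367652295
[[477.097 -15.617  45.   ]
 [441.869 -11.168  45.   ]
 [470.064 -76.383  45.   ]
 [443.984 -73.774  45.   ]
 [439.996 -25.059  45.   ]
 [437.213 -57.684  45.   ]]
L side yaw -7.198898373972936
bottom edge yaw -4.875284597591604
v [39.231 -4.593 67.   ] -6.677710915351428
[[560.272 -54.464 112.   ]
 [517.592 -50.446 112.   ]] 42.868022521850975 -5.378308052437141
-8 [469.23  -42.999]
-7 [469.071 -44.21 ]
-6 [468.933 -45.424]
-5 [468.816 -46.64 ]
```

The pocket is at about (469,-45) with yaw about −6.3°, from the knob dot at (341,118) and the plate's top edge from (298,155) to (364,162). This agrees with the 70 mm geometry. Now I'll look at the parts from a single pose.

Request:
carry_out(steps=[0,-3.3,0,0,0,0,1,0,-3.3,0,0,0,0,1,0,-3.3,0,0,0,0,1,0,-3.3,0,0,0,0,1,0,-3.3,0,0,0,0,1,0,-3.3,0,0,0,0,1,0,-3.3,0,0,0,0,1,0,-3.3,0,0,0,0,1,0,0,0,0,0,0,1,0,0,0,0,0,0,1])

```text
time_s: 2.7
eef_pos: [471.7, 220.9, 199.1]
ee_rot: [0.0, 1.0, 0.001, -0.0]
force: [0.3, 0.0, -0.2]
grip_width: 1.001
```

Run:
```python
from h import *
im,C,s=snap('wrist','w2.png'); print(s['time_s'],s['eef_pos'],s['ee_rot'],s['joints'])
```

```text
2.7 [471.656 220.921 199.087] [ 0.     1.     0.001 -0.   ] [ 0.213  0.331  1.559 -0.     1.252  1.782]
```

View pics/w2.png

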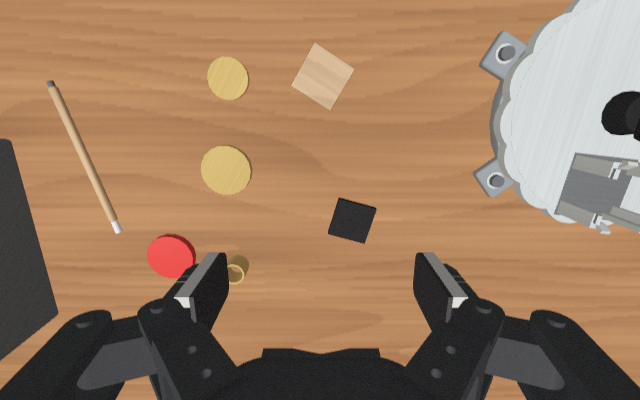

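The wrist view shows the block at (323,76), spacer at (352,220), large yellow disc at (226,170), small yellow at (228,78), red at (171,256) and ferrule at (236,270). I'll fit the first three.

Run:
```python
from h import *
im=cv2.imread('pics/w2.png'); z=np.load('pics/w2.png.npz'); C=(z['K'],z['R'],z['t'])
big=cv2.resize(im,None,fx=4,fy=4,interpolation=cv2.INTER_CUBIC)
def seg(seedbox,zt,name):
    x0,y0,x1,y1=[4*v for v in seedbox]; c=big[y0:y1,x0:x1]
    m=np.full(c.shape[:2],cv2.GC_PR_BGD,np.uint8); h,w=m.shape
    m[:]=cv2.GC_BGD; m[24:-24,24:-24]=cv2.GC_PR_FGD; m[h//2-30:h//2+30,w//2-30:w//2+30]=cv2.GC_FGD
    cv2.grabCut(c,m,None,np.zeros((1,65)),np.zeros((1,65)),6,cv2.GC_INIT_WITH_MASK)
    mm=((m==1)|(m==3)).astype(np.uint8)
    cs,_=cv2.findContours(mm,0,1); ct=max(cs,key=cv2.contourArea)
    uv=(ct[:,0,:]+[x0,y0]+.5)/4-.5
    W=toplane(C,uv,zt)[:,:2].astype(np.float32)
    r=cv2.minAreaRect(W); cc,rad=cv2.minEnclosingCircle(W)
    mo=cv2.moments(W); print(name,'rect',r,'centroid',mo['m10']/mo['m00'],mo['m01']/mo['m00'],'area',mo['m00']**1,'eqD',2*np.sqrt(abs(mo['m00'])/np.pi))
    cv2.drawContours(c,[ct],-1,(0,0,255),1); cv2.imwrite(f'pics/seg_{name}.png',c)
    return c
cs=[seg((282,35,364,118),26,'block'),seg((318,188,388,252),8,'spacer'),seg((190,135,262,205),10,'disc')]
H=max(c.shape[0] for c in cs); o=np.hstack([cv2.copyMakeBorder(c,0,H-c.shape[0],0,0,cv2.BORDER_CONSTANT) for c in cs]); cv2.imwrite('pics/segs.png',cv2.resize(o,None,fx=.85,fy=.85))
```

```text
block rect ((570.3211059570312, 219.6266326904297), (45.36213684082031, 45.25423049926758), 59.50496292114258) centroid 570.2443873560219 219.45983260850778 area 1930.9308982943185 eqD 49.58364224075635
spacer rect ((420.38702392578125, 186.26084899902344), (46.42323303222656, 47.59228515625), 73.91918182373047) centroid 420.4408339006086 186.22146983201154 area 2115.775351949502 eqD 51.902686306953925
disc rect ((479.0879821777344, 321.7190856933594), (53.49702072143555, 56.46324920654297), 42.150413513183594) centroid 478.8633594116005 321.66539810681047 area 2368.368221177254 eqD 54.9135691400309
```

View pics/segs.png

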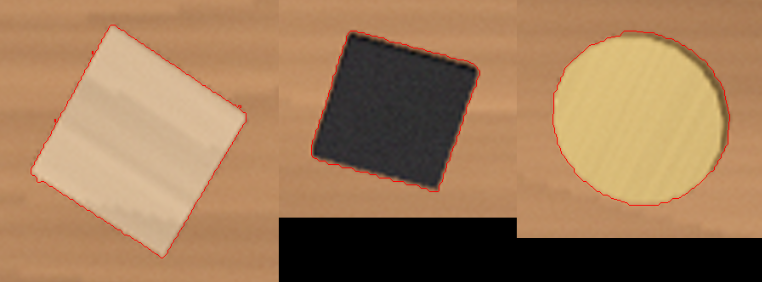

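Request:
carry_out(steps=[0,0,0,0,0,1.22,1,0,0,0,0,0,1.22,1,0,0,0,0,0,1.22,1,0,0,0,0,0,1.22,1,0,0,0,0,0,1.22,1,2.14,-1.22,0,0,0,0,1,2.14,-1.22,0,0,0,0,1,2.14,-1.22,0,0,0,0,1,2.14,-1.22,0,0,0,0,1,0,0,3.4,0,0,0,1,0,0,3.4,0,0,0,1,0,0,3.4,0,0,0,1,0,0,2.5,0,0,0,1,0,0,0,0,0,0,1,0,0,0,0,0,0,1,0,0,0,0,0,0,1])

```text
time_s: 4.08
eef_pos: [571.6, 218.6, 74.4]
ee_rot: [-0.001, 0.965, -0.264, 0.001]
force: [-1.2, 0.0, -0.5]
grip_width: 1.0
```

```bash
cat >> h.py <<'E'
def delta(x,y,z,yaw_deg,s=None):
    s=s or readout.sense(); R=Rq(s['ee_rot']); yaw=np.degrees(np.arctan2(R[1,0],R[0,0]))
    v=np.array([x,y,z])-s['eef_pos']; yt=np.radians(yaw_deg)
    Rt=np.array([[np.cos(yt),np.sin(yt),0],[np.sin(yt),-np.cos(yt),0],[0,0,-1]])
    print('now',s['eef_pos'],'yaw %.2f tilt %.2f'%(yaw,np.degrees(np.arccos(-R[2,2]))),'turn units %.2f'%(-(yaw_deg-yaw)/5),'shift after turn cm',Rt.T@v/10,'shift no-turn cm',R.T@v/10,'t',s['time_s'],'F',s['force'],'w',s['grip_width'])
E
python3 - <<'E'
from h import *
im,C,s=snap('wrist','w3.png'); delta(570.3,219.5,3,-30.5,s); print(proj(C,[[570.3,219.5,26]]))
E
```

```text
now [571.64  218.632  74.448] yaw -30.57 tilt 0.17 turn units -0.01 shift after turn cm [-0.16  -0.007  7.145] shift no-turn cm [-0.176  0.007  7.144] t 4.0833 F [-1.23   0.046 -0.534] w 1.0004569387771993
[[321.686 226.139]]
```

View pics/w3.png

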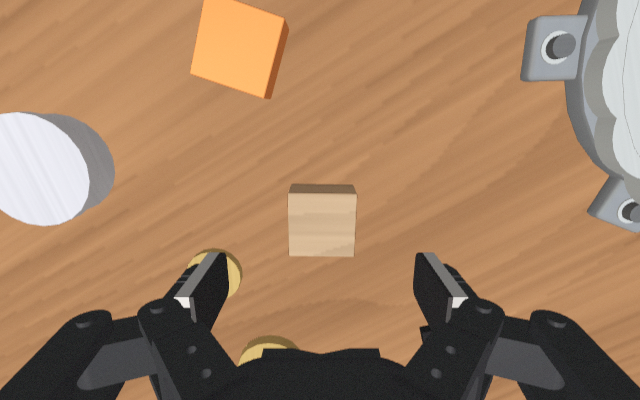

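The block's top face is centred at (322,225), against a predicted (321.7,226), and it is aligned. I'll descend and grip.

Request:
carry_out(steps=[-0.17,0,2,0,0,0,0.5,0,0,2,0,0,0,0.5,0,0,1.6,0,0,0,0.5,0,0,0.8,0,0,0,0.5,0,0,0.6,0,0,0,0.5,0,0,0,0,0,0,0.4,0,0,0,0,0,0,-0.3,0,0,0,0,0,0,-0.3,0,0,0,0,0,0,-0.3,0,0,0,0,0,0,-0.3,0,0,0,0,0,0,-0.3,0,0,0,0,0,0,-0.3], grip_force=40)

```text
time_s: 5.13
eef_pos: [569.8, 220.5, 3.8]
ee_rot: [-0.001, 0.965, -0.263, 0.001]
force: [-0.7, -1.1, 7.3]
grip_width: 0.508
```

Run:
```python
from h import *
im,C,s=snap('wrist','w4.png'); delta(570.3,219.5,100,-30.5,s)
```

```text
now [569.836 220.482   3.785] yaw -30.50 tilt 0.15 turn units -0.00 shift after turn cm [ 0.09   0.061 -9.622] shift no-turn cm [ 0.109  0.045 -9.621] t 5.1333 F [-0.661 -1.111  7.321] w 0.5080266186837654
```

View pics/w4.png

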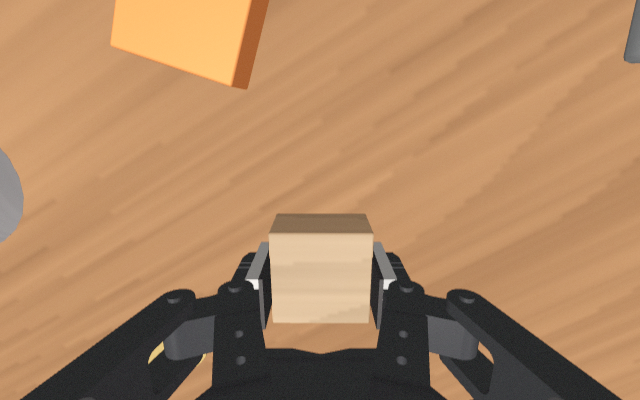

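Gripped at 43 mm opening. Now I'll lift, turn to −6.3° and carry it over the pocket.

Request:
carry_out(steps=[0,0,-1,0,0,0,-0.3,0,0,-3,0,0,0,-0.3,0,0,-3.5,0,0,0,-0.3,0,0,-3.5,0,0,0,-0.3,0,0,-1.5,0,0,-1.21,-0.3,0,0,0,0,0,-1.21,-0.3,0,0,0,0,0,-1.21,-0.3,0,0,0,0,0,-1.21,-0.3,-0.8,3.05,0,0,0,0,-0.3,-0.8,3.05,0,0,0,0,-0.3,-0.8,3.05,0,0,0,0,-0.3,-0.8,3.05,0,0,0,0,-0.3,-0.8,3.05,0,0,0,0,-0.3,-0.8,3.05,0,0,0,0,-0.3,-0.8,3.05,0,0,0,0,-0.3,-0.8,3.05,0,0,0,0,-0.3,-0.8,3.05,0,0,0,0,-0.3,0,0,0,0,0,0,-0.3,0,0,0,0,0,0,-0.3,0,0,0,0,0,0,-0.3])

```text
time_s: 6.85
eef_pos: [467.4, -44.3, 127.8]
ee_rot: [-0.0, 0.998, -0.055, 0.0]
force: [0.9, 0.9, 0.0]
grip_width: 0.506
```

Run:
```python
from h import *
im,C,s=snap('wrist','w5.png'); delta(468.1,-44.8,110,-6.3,s)
snap('top','t5.png')
cv2.imwrite('pics/w5c.png',cv2.resize(im[150:360,200:440],None,fx=2.8,fy=2.8,interpolation=cv2.INTER_CUBIC))
```

```text
now [467.431 -44.301 127.783] yaw -6.31 tilt 0.04 turn units -0.00 shift after turn cm [0.072 0.042 1.778] shift no-turn cm [0.071 0.042 1.778] t 6.85 F [0.883 0.892 0.024] w 0.5056030560722579
```

View pics/w5.png

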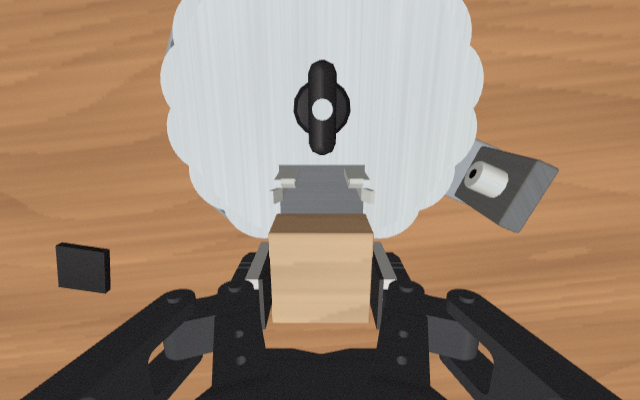

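View pics/w5c.png

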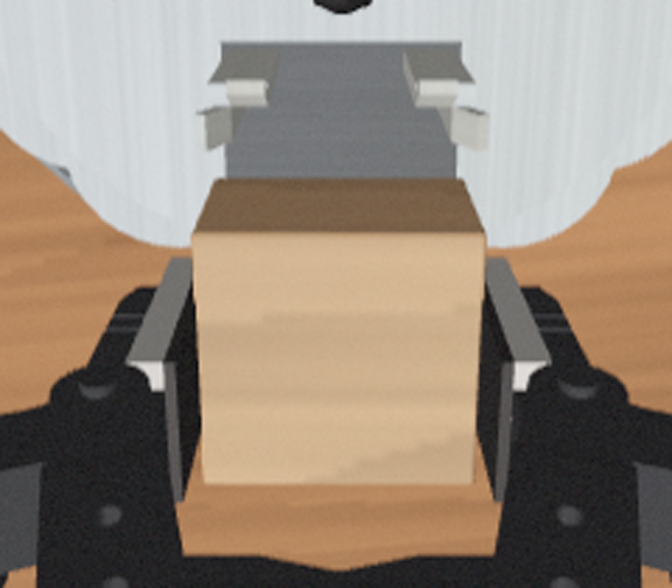

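Run:
```python
from h import *
z=np.load('pics/w5.png.npz'); C=(z['K'],z['R'],z['t']); s=readout.sense(); R=Rq(s['ee_rot'])
def tl(uv,zz): return ((toplane(C,uv,zz)-s['eef_pos'])@R)[0]
print('knob',tl((322,110),112)); print('plate L,R', tl((200+221/2.8,150+42/2.8),45),tl((200+461/2.8,150+42/2.8),45))
for n,p,zz in [('top front',(321,233),150),('top back',(321,322.7),150),('bot front',(321,214.3),124),('L',(200+193/2.8,233),150),('R',(200+485/2.8,233),150)]: print(n,tl(p,zz))
```

```text
knob [71.235  1.162 15.515]
plate L,R [ 32.234 -29.623  82.509] [32.024 32.131 82.504]
top front [ 23.285   0.47  -22.495]
top back [-20.087   0.343 -22.505]
bot front [22.266  0.515  3.504]
L [ 23.36  -20.855 -22.493]
R [ 23.211  21.857 -22.497]
```

Request:
carry_out(steps=[0.02,0.07,1.5,0,0,0,-0.3,0,0,1.5,0,0,0,-0.3,0,0,1,0,0,0,-0.3,0,0,1,0,0,0,-0.3,0,0,1,0,0,0,-0.3,0,0,0.8,0,0,0,-0.3,0,0,0.7,0,0,0,-0.3,0,0,0,0,0,0,-0.3,0,0,0,0,0,0,-0.3])

```text
time_s: 7.7
eef_pos: [467.4, -45.3, 52.2]
ee_rot: [-0.0, 0.998, -0.055, -0.0]
force: [-0.2, 0.8, -0.4]
grip_width: 0.506
```

Run:
```python
from h import *
im,C,s=snap('wrist','w6.png'); delta(468.1,-44.8,48.8,-6.3,s); print(s['wrist_torque'])
```

```text
now [467.417 -45.287  52.208] yaw -6.30 tilt 0.01 turn units 0.00 shift after turn cm [ 0.063 -0.056  0.341] shift no-turn cm [ 0.063 -0.056  0.341] t 7.7 F [-0.223  0.812 -0.416] w 0.5060603478028227
[0.008 0.019 0.067]
```

View pics/w6.png

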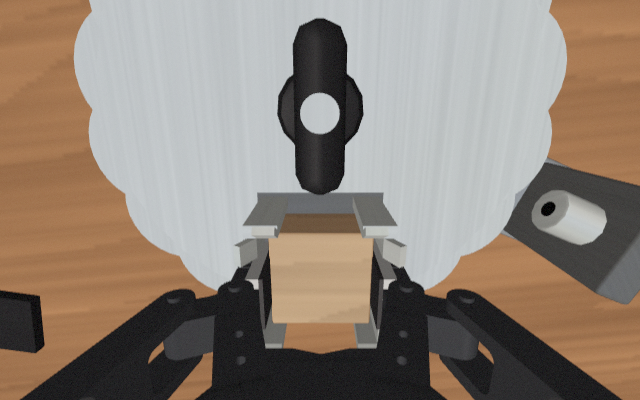

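The block sits between the posts with no contact force. I'll lower the last bit and release.

Request:
carry_out(steps=[0,0,0.2,0,0,0,-0.3,0,0,0.13,0,0,0,-0.3,0,0,0,0,0,0,-0.3,0,0,0,0,0,0,0.4,0,0,0,0,0,0,0.4,0,0,0,0,0,0,0.4,0,0,0,0,0,0,0.4,0,0,-0.5,0,0,0,0.4,0,0,-1.5,0,0,0,0.4,0,0,-3,0,0,0,0.4,0,0,-3,0,0,0,0.4,0,0,0,0,0,0,0.4])

```text
time_s: 8.75
eef_pos: [469.7, -46.1, 134.2]
ee_rot: [0.001, 0.998, -0.055, 0.004]
force: [0.5, -0.2, 0.9]
grip_width: 0.7
```

Run:
```python
from h import *
im,C,s=snap('wrist','w7.png'); delta(419.3,185.9,130,-16.1,s)
cv2.imwrite('pics/w7c.png',cv2.resize(im[130:360,200:440],None,fx=2.5,fy=2.5,interpolation=cv2.INTER_CUBIC))
```

```text
now [469.716 -46.057 134.218] yaw -6.29 tilt 0.52 turn units 1.96 shift after turn cm [-11.276 -20.888   0.422] shift no-turn cm [ -7.555 -22.505   0.307] t 8.75 F [ 0.489 -0.23   0.942] w 0.6995407694188767
```

View pics/w7c.png

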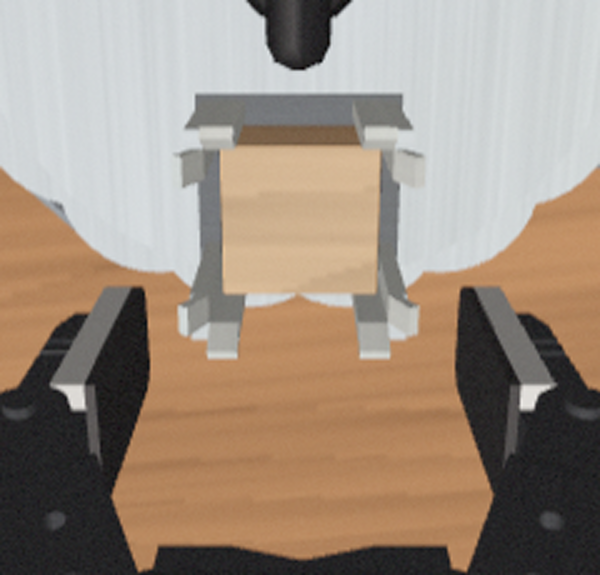

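The block is seated: its apparent depth of 217 mm matches a top at 71 mm. Next is the spacer.

Request:
carry_out(steps=[0,0,0,0,0,0.98,0.8,0,0,0,0,0,0.98,0.8,-1.61,-2.98,0,0,0,0,0.8,-1.61,-2.98,0,0,0,0,0.8,-1.61,-2.98,0,0,0,0,0.8,-1.61,-2.98,0,0,0,0,0.8,-1.61,-2.98,0,0,0,0,0.8,-1.61,-2.98,0,0,0,0,0.8,-1.61,-2.98,0,0,0,0,0.8,0,0,2,0,0,0,0.8,0,0,2.5,0,0,0,0.8,0,0,1.5,0,0,0,0.8,0,0,0,0,0,0,0.8,0,0,0,0,0,0,0.8,0,0,0,0,0,0,0.8])

```text
time_s: 10.05
eef_pos: [417.4, 186.3, 69.7]
ee_rot: [-0.0, 0.99, -0.14, 0.0]
force: [-0.2, 0.7, 0.4]
grip_width: 0.909
```

Run:
```python
from h import *
im,C,s=snap('wrist','w8.png'); delta(419.3,185.9,2,-16.1,s); 
p=proj(C,[[419.3,185.9,8]])[0]; print(p)
big=cv2.resize(im,None,fx=4,fy=4,interpolation=cv2.INTER_CUBIC)
g=cv2.cvtColor(big,cv2.COLOR_BGR2GRAY)
x0,y0=int(4*(p[0]-50)),int(4*(p[1]-45)); c=g[y0:y0+360,x0:x0+400]
cv2.imwrite('pics/w8c.png',big[y0:y0+360,x0:x0+400])
m=(c<70).astype(np.uint8); cs,_=cv2.findContours(m,0,1); ct=max(cs,key=cv2.contourArea)
uv=(ct[:,0,:]+[x0,y0]+.5)/4-.5; print(uv.min(0),uv.max(0))
W=toplane(C,uv,8)[:,:2].astype(np.float32); print(cv2.minAreaRect(W))
```

```text
now [417.352 186.335  69.685] yaw -16.11 tilt 0.05 turn units -0.00 shift after turn cm [ 0.199 -0.012  6.769] shift no-turn cm [ 0.194 -0.01   6.769] t 10.05 F [-0.162  0.677  0.446] w 0.9094377525620405
[321.104 214.184]
[288.875 181.125] [353.375 242.375]
((420.3548583984375, 185.485107421875), (43.24380874633789, 44.196903228759766), 73.9358901977539)
```

View pics/w8.png

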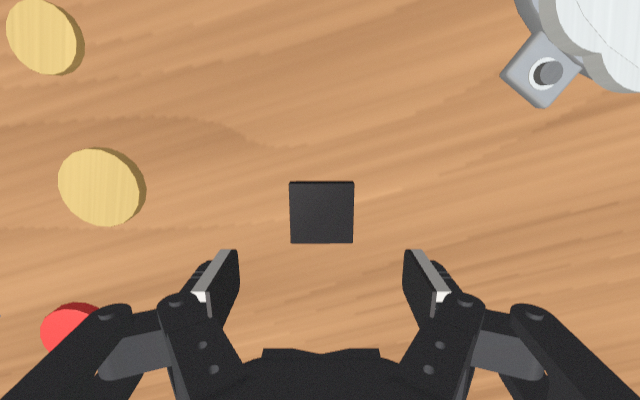

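The spacer is aligned at (321,212). I'll descend with narrowed fingers.

Request:
carry_out(steps=[0.27,0,2,0,0,0,0.3,0,0,2,0,0,0,0.3,0,0,1.2,0,0,0,0.3,0,0,0.9,0,0,0,0.3,0,0,0.6,0,0,0,0.3,0,0,0,0,0,0,0.3,0,0,0,0,0,0,0.3])

```text
time_s: 10.68
eef_pos: [419.9, 185.7, 2.5]
ee_rot: [-0.0, 0.99, -0.14, 0.0]
force: [-0.6, -0.1, 0.3]
grip_width: 0.65
```

Run:
```python
from h import *
im,C,s=snap('wrist','w9.png'); delta(420,185.6,2.5,-16.1,s)
```

```text
now [419.895 185.663   2.511] yaw -16.10 tilt 0.04 turn units -0.00 shift after turn cm [0.012 0.003 0.001] shift no-turn cm [0.012 0.003 0.001] t 10.6833 F [-0.629 -0.061  0.348] w 0.6497625007924629
```

View pics/w9.png

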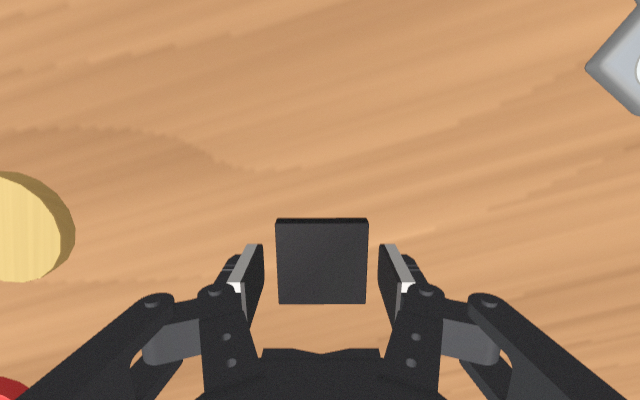

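Request:
carry_out(steps=[0,0,0,0,0,0,-0.3,0,0,0,0,0,0,-0.3,0,0,0,0,0,0,-0.3,0,0,0,0,0,0,-0.3,0,0,0,0,0,0,-0.3], grip_force=40)

```text
time_s: 11.15
eef_pos: [420.1, 185.7, 3.0]
ee_rot: [-0.0, 0.99, -0.14, 0.001]
force: [-2.5, -0.8, 7.2]
grip_width: 0.493
```

Run:
```python
from h import *
im,C,s=snap('wrist','w10.png'); delta(420,185.6,130,-16.1,s)
R=Rq(s['ee_rot'])
```

```text
now [420.051 185.719   3.047] yaw -16.10 tilt 0.09 turn units 0.00 shift after turn cm [ -0.002   0.013 -12.695] shift no-turn cm [  0.017   0.004 -12.695] t 11.15 F [-2.513 -0.8    7.222] w 0.49264966634679636
```

View pics/w10.png

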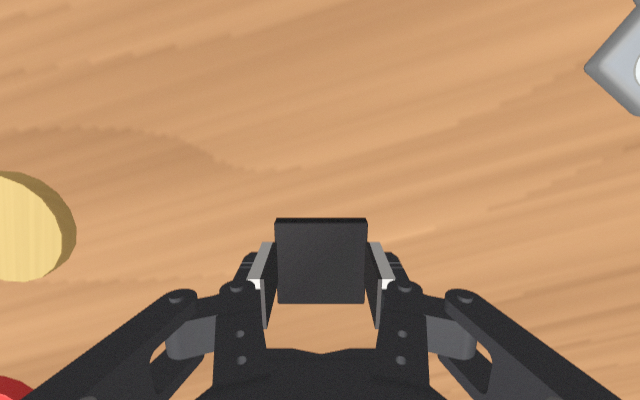

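Request:
carry_out(steps=[0,0,-0.7,0,0,0,-0.3,0,0,-2,0,0,0,-0.3,0,0,-3.2,0,0,0,-0.3,0,0,-3.5,0,0,0,-0.3,0,0,-3,0,0,0,-0.3,0,0,-0.3,0,0,-0.98,-0.3,0,0,0,0,0,-0.98,-0.3,0.92,2.81,0,0,0,0,-0.3,0.92,2.81,0,0,0,0,-0.3,0.92,2.81,0,0,0,0,-0.3,0.92,2.81,0,0,0,0,-0.3,0.92,2.81,0,0,0,0,-0.3,0.92,2.81,0,0,0,0,-0.3,0.92,2.81,0,0,0,0,-0.3,0.92,2.81,0,0,0,0,-0.3,0,0,0,0,0,0,-0.3,0,0,0,0,0,0,-0.3,0,0,0,0,0,0,-0.3])

```text
time_s: 12.7
eef_pos: [467.8, -45.5, 129.3]
ee_rot: [-0.0, 0.998, -0.055, 0.0]
force: [0.6, 0.5, -0.9]
grip_width: 0.492
```

Run:
```python
from h import *
im,C,s=snap('wrist','w11.png'); delta(468.5,-45.6,75,-6.3,s)
cv2.imwrite('pics/w11c.png',cv2.resize(im[80:330,200:440],None,fx=2.4,fy=2.4,interpolation=cv2.INTER_CUBIC))
```

```text
now [467.783 -45.494 129.342] yaw -6.30 tilt 0.01 turn units -0.00 shift after turn cm [0.072 0.003 5.434] shift no-turn cm [0.072 0.003 5.434] t 12.7 F [ 0.642  0.49  -0.931] w 0.4922450788477331
```

View pics/w11c.png

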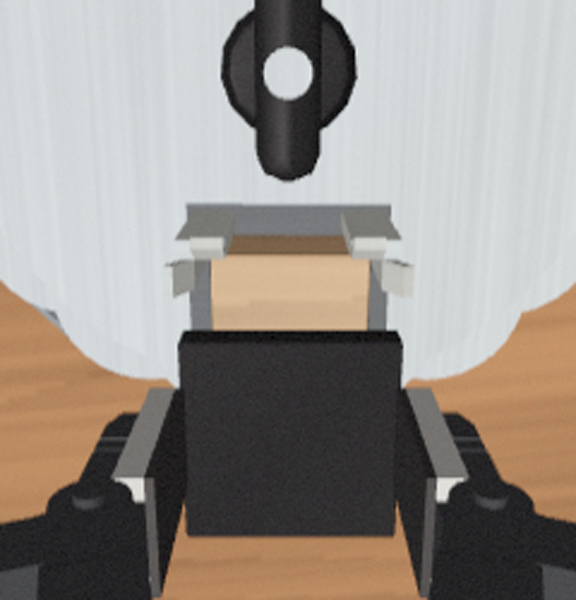

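Run:
```python
from h import *
z=np.load('pics/w11.png.npz'); C=(z['K'],z['R'],z['t']); s=readout.sense(); R=Rq(s['ee_rot'])
def tl(u,v,zz): return ((toplane(C,(200+u/2.4-.3,80+v/2.4-.3),zz)-s['eef_pos'])@R)[0]
print('knob',tl(288,73,112)); print('plate', tl(188,205,45),tl(391,205,45))
for n,u,v,zz in [('tf',182,345,134.3),('tf',401,345,134.3),('tb',187,535,134.3),('tb',395,535,134.3),('bf',291,331,126.3),('blockfront',211,253,71),('blockfrontR',369,253,71)]: print(n,tl(u,v,zz))
```

```text
knob [71.213 -0.193 17.27 ]
plate [ 31.874 -30.696  84.275] [31.708 30.667 84.265]
tf [ 20.959 -20.817  -5.027]
tf [20.842 21.536 -5.034]
tb [-21.526 -21.61   -5.028]
tb [-21.65   21.941  -5.034]
bf [20.871  0.275  2.969]
blockfront [ 23.422 -21.43   58.273]
blockfrontR [23.304 21.634 58.266]
```

Request:
carry_out(steps=[0.17,-0.02,1,0,0,0,-0.3,0,0,1.2,0,0,0,-0.3,0,0,1.2,0,0,0,-0.3,0,0,1,0,0,0,-0.3,0,0,0.6,0,0,0,-0.3,0,0,0.3,0,0,0,-0.3,0,0,0,0,0,0,-0.3,0,0,0,0,0,0,-0.3])

```text
time_s: 13.42
eef_pos: [469.9, -45.9, 76.2]
ee_rot: [0.0, 0.998, -0.055, 0.0]
force: [0.5, 0.5, -0.9]
grip_width: 0.492
```

Run:
```python
from h import *
im,C,s=snap('wrist','w12.png'); delta(468.5,-45.6,74.3,-6.3,s)
cv2.imwrite('pics/w12c.png',cv2.resize(im[80:360,180:460],None,fx=2.1,fy=2.1,interpolation=cv2.INTER_CUBIC))
```

```text
now [469.925 -45.855  76.226] yaw -6.29 tilt 0.03 turn units 0.00 shift after turn cm [-0.144 -0.01   0.193] shift no-turn cm [-0.145 -0.01   0.192] t 13.4167 F [ 0.495  0.451 -0.949] w 0.4919287000365251
```

View pics/w12c.png

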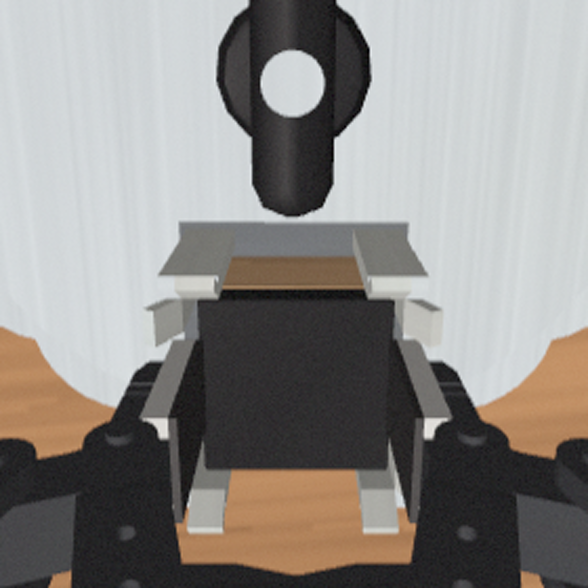

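Request:
carry_out(steps=[0,0,0.15,0,0,0,-0.3,0,0,0,0,0,0,-0.3,0,0,0,0,0,0,0.4,0,0,0,0,0,0,0.4,0,0,0,0,0,0,0.4,0,0,0,0,0,0,0.4,0,0,-0.5,0,0,0,0.4,0,0,-2,0,0,0,0.4,0,0,-3,0,0,0,0.4,0,0,0,0,0,0,0.4,0,0,0,0,0,0,0.4])

```text
time_s: 14.38
eef_pos: [470.4, -46.1, 130.9]
ee_rot: [0.0, 0.998, -0.055, 0.002]
force: [-0.3, -0.2, -1.0]
grip_width: 0.699
```

Run:
```python
from h import *
im,C,s=snap('wrist','w13.png'); delta(478,323.2,140,-6.3,s)
cv2.imwrite('pics/w13c.png',cv2.resize(im[80:360,180:460],None,fx=2.1,fy=2.1,interpolation=cv2.INTER_CUBIC))
R=Rq(s['ee_rot'])
# predicted corners of spacer top when seated, at pocket (468.7,-45.5)
P=np.array([469.6,-45.6,79]); 
print(proj(C,[P+22*(a*R[:,0]+b*R[:,1]) for a,b in [(1,-1),(1,1),(-1,1),(-1,-1)]])*2.1-np.array([180,80])*2.1)
```

```text
now [470.42  -46.101 130.897] yaw -6.29 tilt 0.19 turn units 0.00 shift after turn cm [ -3.299 -36.79   -0.91 ] shift no-turn cm [ -3.291 -36.79   -0.949] t 14.3833 F [-0.287 -0.203 -0.985] w 0.6988721304491254
[[222.043 233.506]
 [367.177 233.234]
 [363.192 365.133]
 [226.587 365.384]]
```

View pics/w13c.png

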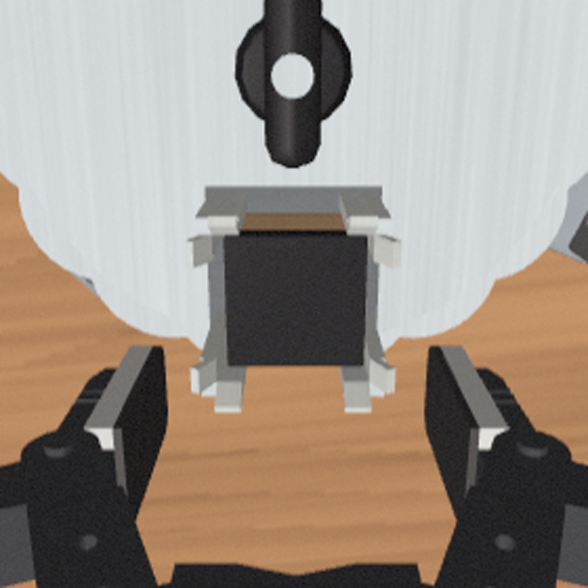

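The spacer is seated where predicted. Next is the large yellow disc.

Request:
carry_out(steps=[-0.3,-3.34,0,0,0,0,0.6,-0.3,-3.34,0,0,0,0,0.6,-0.3,-3.34,0,0,0,0,1,-0.3,-3.34,0,0,0,0,1,-0.3,-3.34,0,0,0,0,1,-0.3,-3.34,0,0,0,0,1,-0.3,-3.34,0,0,0,0,1,-0.3,-3.34,0,0,0,0,1,-0.3,-3.34,0,0,0,0,1,-0.3,-3.34,0,0,0,0,1,-0.3,-3.34,0,0,0,0,1,0,0,2,0,0,0,1,0,0,2,0,0,0,1,0,0,1.6,0,0,0,1,0,0,0,0,0,0,1,0,0,0,0,0,0,1,0,0,0,0,0,0,1])

```text
time_s: 15.85
eef_pos: [477.6, 322.9, 74.1]
ee_rot: [-0.0, 0.998, -0.055, 0.0]
force: [0.5, -0.1, -0.2]
grip_width: 1.003
```

Run:
```python
from h import *
im,C,s=snap('wrist','w14.png'); delta(478,323.2,3,-6.3,s)
p=proj(C,[[478,323.2,10]])[0]; print(p)
```

```text
now [477.559 322.92   74.105] yaw -6.31 tilt 0.04 turn units -0.00 shift after turn cm [ 0.041 -0.033  7.11 ] shift no-turn cm [ 0.037 -0.03   7.111] t 15.85 F [ 0.531 -0.114 -0.2  ] w 1.0030458505110769
[320.563 215.23 ]
```

View pics/w14.png

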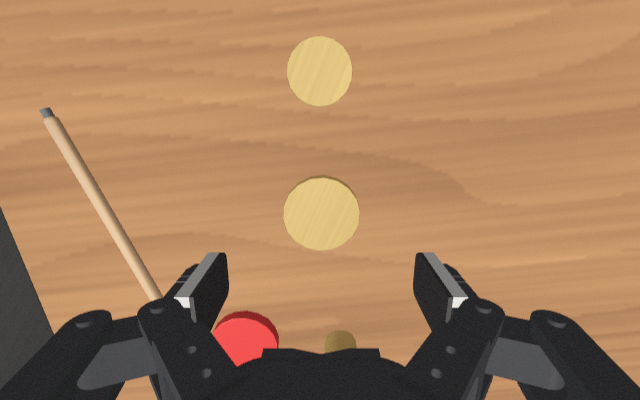

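Request:
carry_out(steps=[0.05,0,2,0,0,0,0.6,0,0,2,0,0,0,0.6,0,0,1.5,0,0,0,0.6,0,0,1,0,0,0,0.6,0,0,0.6,0,0,0,0.6,0,0,0,0,0,0,0.6,0,0,0,0,0,0,0,0,0,0,0,0,0,-0.1,0,0,0,0,0,0,-0.1,0,0,0,0,0,0,-0.1,0,0,0,0,0,0,-0.1,0,0,0,0,0,0,-0.1])

```text
time_s: 16.9
eef_pos: [478.3, 323.1, 4.0]
ee_rot: [-0.0, 0.998, -0.055, 0.001]
force: [-1.2, -0.6, 5.9]
grip_width: 0.594
```

Run:
```python
from h import *
im,C,s=snap('wrist','w15.png'); delta(468.5,-45.6,140,-6.3,s)
```

```text
now [478.338 323.067   4.007] yaw -6.29 tilt 0.11 turn units 0.00 shift after turn cm [  3.068  36.752 -13.599] shift no-turn cm [  3.087  36.741 -13.625] t 16.9 F [-1.197 -0.617  5.874] w 0.594064401063294
```

View pics/w15.png

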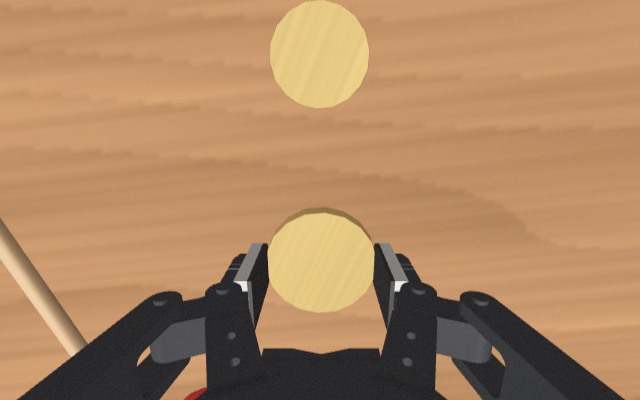

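Request:
carry_out(steps=[0,0,-0.7,0,0,0,-0.1,0,0,-2,0,0,0,-0.1,0,0,-3.2,0,0,0,-0.1,0,0,-3.5,0,0,0,-0.1,0,0,-3.4,0,0,0,-0.1,0.28,3.34,0,0,0,0,-0.1,0.28,3.34,0,0,0,0,-0.1,0.28,3.34,0,0,0,0,-0.1,0.28,3.34,0,0,0,0,-0.1,0.28,3.34,0,0,0,0,-0.1,0.28,3.34,0,0,0,0,-0.1,0.28,3.34,0,0,0,0,-0.1,0.28,3.34,0,0,0,0,-0.1,0.28,3.34,0,0,0,0,-0.1,0.28,3.34,0,0,0,0,-0.1,0.28,3.34,0,0,0,0,-0.1,0,0,0,0,0,0,-0.1,0,0,0,0,0,0,-0.1,0,0,0,0,0,0,-0.1])

```text
time_s: 18.53
eef_pos: [468.0, -45.4, 130.9]
ee_rot: [-0.0, 0.998, -0.055, 0.0]
force: [0.2, 0.5, -1.8]
grip_width: 0.595
```

Run:
```python
from h import *
im,C,s=snap('wrist','w16.png'); delta(468.5,-45.6,83,-6.3,s)
cv2.imwrite('pics/w16c.png',cv2.resize(im[80:330,180:460],None,fx=2.4,fy=2.4,interpolation=cv2.INTER_CUBIC))
```

```text
now [468.018 -45.422 130.906] yaw -6.32 tilt 0.03 turn units -0.00 shift after turn cm [0.05  0.012 4.791] shift no-turn cm [0.048 0.013 4.791] t 18.5333 F [ 0.221  0.533 -1.782] w 0.5951064452018144
```

View pics/w16c.png

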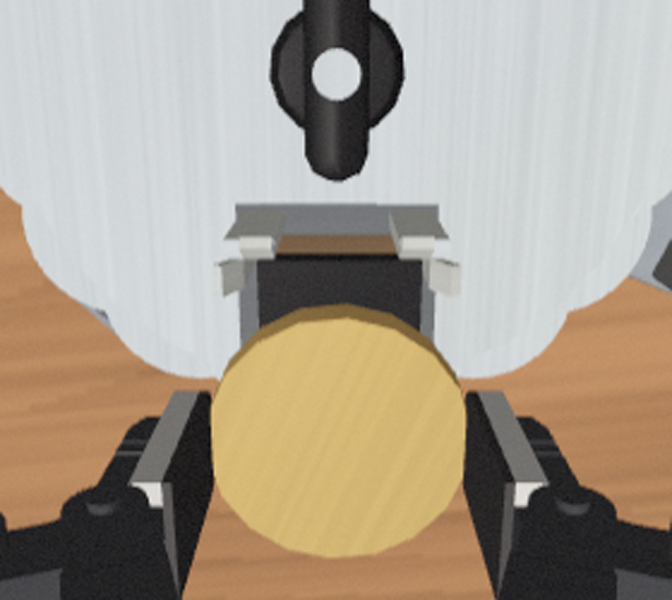

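Run:
```python
from h import *
z=np.load('pics/w16.png.npz'); C=(z['K'],z['R'],z['t']); s=readout.sense(); R=Rq(s['ee_rot'])
def tl(u,v,zz): return ((toplane(C,(180+u/2.4-.3,80+v/2.4-.3),zz)-s['eef_pos'])@R)[0]
print('knob',tl(336,74,112)); print('plate', tl(237,205,45),tl(439,205,45))
for n,u,v,zz in [('f',340,318,136.9),('b',340,557,136.9),('L',212,430,136.9),('R',466,430,136.9),('bf',340,304,126.9),('spL',257,259,79),('spR',424,259,79)]: print(n,tl(u,v,zz))
```

```text
knob [70.964 -0.093 18.845]
plate [ 31.562 -30.511  85.835] [31.384 30.975 85.826]
f [26.742  0.56  -6.071]
b [-26.228   0.448  -6.09 ]
L [  3.305 -24.925  -6.076]
R [ 3.154 25.551 -6.083]
bf [26.3    0.588  3.929]
spL [ 23.375 -21.225  51.831]
spR [23.245 22.936 51.824]
```

Request:
carry_out(steps=[0.09,0,1,0,0,0,-0.1,0,0,1,0,0,0,-0.1,0,0,1,0,0,0,-0.1,0,0,0.8,0,0,0,-0.1,0,0,0.5,0,0,0,-0.1,0,0,0.3,0,0,0,-0.1,0,0,0,0,0,0,-0.1,0,0,0,0,0,0,-0.1])

```text
time_s: 19.25
eef_pos: [469.1, -45.7, 84.6]
ee_rot: [0.0, 0.998, -0.055, 0.0]
force: [0.3, 0.1, -1.6]
grip_width: 0.598
```

Run:
```python
from h import *
im,C,s=snap('wrist','w17.png'); delta(468.9,-45.6,83,-6.3,s)
cv2.imwrite('pics/w17c.png',cv2.resize(im[80:360,180:460],None,fx=2.1,fy=2.1,interpolation=cv2.INTER_CUBIC))
```

```text
now [469.089 -45.748  84.636] yaw -6.29 tilt 0.02 turn units 0.00 shift after turn cm [-0.02  -0.013  0.164] shift no-turn cm [-0.02  -0.013  0.164] t 19.25 F [ 0.343  0.095 -1.622] w 0.5982245164826119
```

View pics/w17c.png

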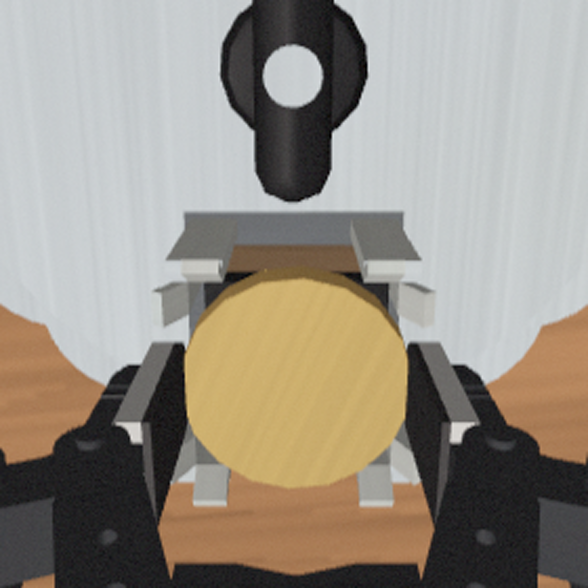

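Request:
carry_out(steps=[0,0,0.13,0,0,0,-0.1,0,0,0,0,0,0,-0.1,0,0,0,0,0,0,0.6,0,0,0,0,0,0,0.6,0,0,0,0,0,0,0.6,0,0,0,0,0,0,0.6,0,0,-0.5,0,0,0,0.6,0,0,-2,0,0,0,0.6,0,0,-3,0,0,0,0.6,0,0,0,0,0,0,0.6,0,0,0,0,0,0,0.6])

```text
time_s: 20.22
eef_pos: [469.6, -46.0, 139.7]
ee_rot: [0.0, 0.998, -0.055, 0.002]
force: [-0.9, 0.7, -0.1]
grip_width: 0.799
```

Run:
```python
from h import *
im,C,s=snap('wrist','w18.png'); delta(538.5,-53,77,-6.3,s)
cv2.imwrite('pics/w18c.png',cv2.resize(im[80:360,180:460],None,fx=2.1,fy=2.1,interpolation=cv2.INTER_CUBIC))
R=Rq(s['ee_rot']); P=np.array([469,-45.6,89])
t=np.linspace(0,2*np.pi,5)[:4]
print(proj(C,[P+27*(np.cos(a)*R[:,0]+np.sin(a)*R[:,1]) for a in t])*2.1-np.array([180,80])*2.1)
```

```text
now [469.638 -46.027 139.665] yaw -6.30 tilt 0.20 turn units 0.00 shift after turn cm [ 6.921 -0.063  6.267] shift no-turn cm [ 6.9   -0.067  6.29 ] t 20.2167 F [-0.927  0.67  -0.13 ] w 0.7993813804257766
[[294.754 217.713]
 [381.809 302.018]
 [295.087 380.558]
 [208.048 302.34 ]]
```

View pics/w18c.png

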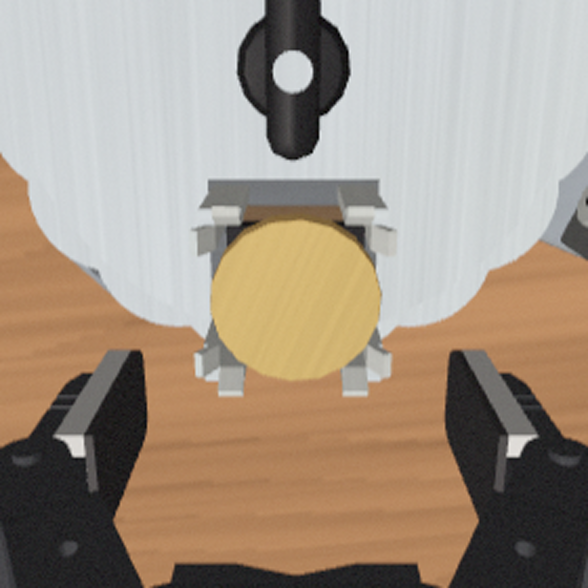

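The disc matches the seated prediction (edges 211–381, 218–380). Moving over the knob.

Request:
carry_out(steps=[1.7,0,0,0,0,0,0.3,1.7,0,0,0,0,0,0.2,1.7,0,0,0,0,0,0.1,1.8,0,0,0,0,0,0.1,0,0,0,0,0,0,0.1,0,0,0,0,0,0,0.1,0,0,0,0,0,0,0.1])

```text
time_s: 20.85
eef_pos: [536.6, -53.1, 137.4]
ee_rot: [-0.0, 0.998, -0.055, -0.001]
force: [-0.3, 0.7, -0.4]
grip_width: 0.549
```

Run:
```python
from h import *
im,C,s=snap('wrist','w19.png'); delta(538.5,-53,77,-6.3,s); print(proj(C,[[538.5,-53,112]]),s['joints'])
```

```text
now [536.574 -53.115 137.389] yaw -6.30 tilt 0.12 turn units 0.00 shift after turn cm [ 0.19  -0.033  6.039] shift no-turn cm [ 0.202 -0.03   6.039] t 20.85 F [-0.279  0.701 -0.432] w 0.5488663068826646
[[320.577 235.244]] [-0.316  0.436  1.581  0.     1.127  1.365]
```

View pics/w19.png

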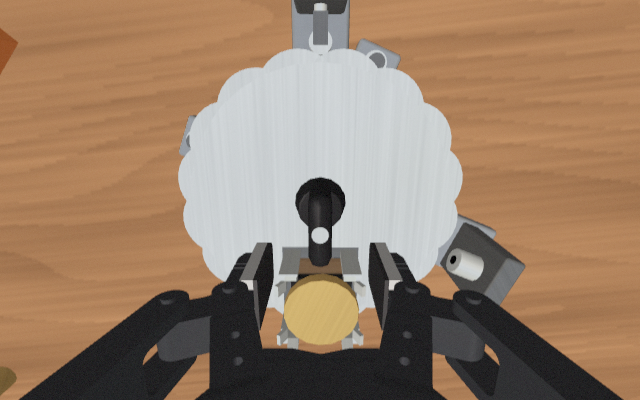

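The dot is at (320,235), as predicted. Descending onto the wing.

Request:
carry_out(steps=[0.2,0,1.5,0,0,0,0.1,0,0,1.5,0,0,0,0.1,0,0,1.5,0,0,0,0,0,0,1,0,0,0,0,0,0,0.5,0,0,0,0,0,0,0,0,0,0,-0.4,0,0,0,0,0,0,-0.6,0,0,0,0,0,0,-0.8,0,0,0,0,0,0,-1,0,0,0,0,0,0,-1,0,0,0,0,0,0,-1,0,0,0,0,0,0,-1], grip_force=50)

```text
time_s: 21.9
eef_pos: [539.8, -53.0, 79.0]
ee_rot: [-0.0, 0.998, -0.055, 0.001]
force: [0.2, 5.1, 0.8]
grip_width: 0.154
```

Run:
```python
from h import *
im,C,s=snap('wrist','w20.png'); delta(538.5,-53,77,61.2,s); print(s['wrist_torque'],s['joints'])
```

```text
now [539.799 -53.009  78.998] yaw -6.29 tilt 0.07 turn units -13.50 shift after turn cm [-0.062 -0.114  0.2  ] shift no-turn cm [-0.129  0.013  0.2  ] t 21.9 F [0.221 5.124 0.756] w 0.15434036795493977
[ 0.608 -0.031 -0.053] [-0.314  0.517  1.628  0.001  0.996  1.366]
```

View pics/w20.png

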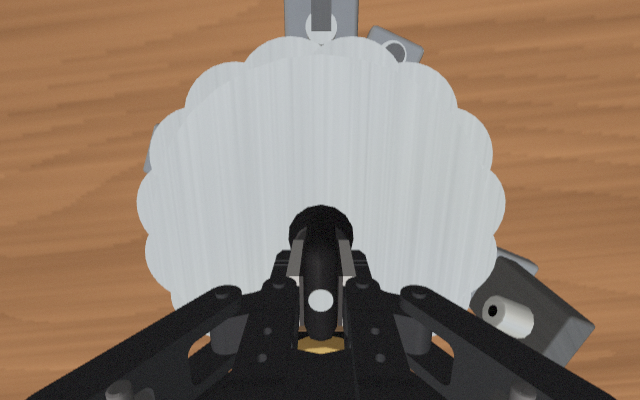

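Request:
carry_out(steps=[-0.1,-0.04,0,0,0,0,-1,0,0,0,0,0,0,-1,0,0,0,0,0,-0.3,-1,0,0,0,0,0,-0.5,-1,0,0,0,0,0,-0.5,-1,0,0,0,0,0,-0.5,-1,0,0,0,0,0,-0.5,-1,0,0,0,0,0,-0.5,-1,0,0,0,0,0,-0.5,-1,0,0,0,0,0,-0.5,-1,0,0,0,0,0,-0.5,-1,0,0,0,0,0,-0.2,-1,0,0,0,0,0,0,-1,0,0,0,0,0,0,-1], grip_force=80)

```text
time_s: 23.12
eef_pos: [539.7, -52.2, 79.1]
ee_rot: [-0.0, 0.99, 0.141, 0.002]
force: [6.4, 8.7, -1.1]
grip_width: 0.152
```

Run:
```python
from h import *
im,C,s=snap('wrist','w21.png'); delta(538.5,-53,79,61.2,s); print(s['wrist_torque'],s['joints'])
```

```text
now [539.741 -52.184  79.09 ] yaw 16.21 tilt 0.21 turn units -9.00 shift after turn cm [-0.131 -0.069  0.009] shift no-turn cm [-0.142  0.044  0.009] t 23.1167 F [ 6.386  8.692 -1.125] w 0.1516126915761587
[ 1.114 -0.78   0.052] [-0.314  0.515  1.63   0.002  0.993  0.973]
```

View pics/w21.png

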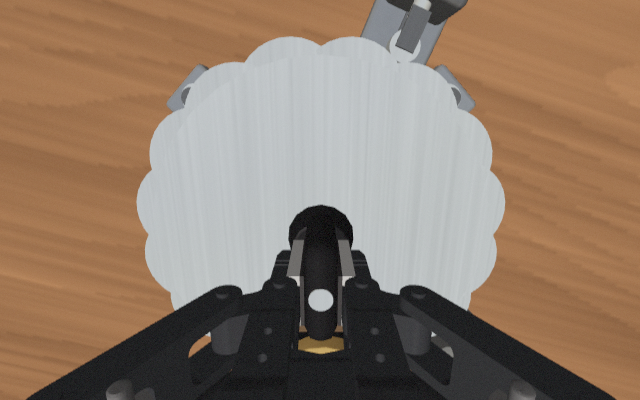

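First click is on its stop, with yaw turned exactly 22.5°. I'll relieve the small side load and turn on to near the third.

Request:
carry_out(steps=[0.12,-0.07,0,0,0,0,-1,0,0,0,0,0,-0.3,-1,0,0,0,0,0,-0.5,-1,0,0,0,0,0,-0.5,-1,0,0,0,0,0,-0.5,-1,0,0,0,0,0,-0.5,-1,0,0,0,0,0,-0.5,-1,0,0,0,0,0,-0.5,-1,0,0,0,0,0,-0.5,-1,0,0,0,0,0,-0.5,-1,0,0,0,0,0,-0.2,-1,0,0,0,0,0,0,-1,0,0,0,0,0,0,-1])

```text
time_s: 24.25
eef_pos: [539.3, -51.4, 79.1]
ee_rot: [-0.0, 0.943, 0.331, 0.0]
force: [-3.4, 5.7, 5.1]
grip_width: 0.152
```

Run:
```python
from h import *
s=readout.sense(); delta(538.5,-53,79,61.2,s); print(s['wrist_torque'])
```

```text
now [539.336 -51.39   79.068] yaw 38.71 tilt 0.05 turn units -4.50 shift after turn cm [-0.181  0.004  0.007] shift no-turn cm [-0.166  0.073  0.007] t 24.25 F [-3.353  5.66   5.072] w 0.15213358572543892
[0.8   0.389 0.002]
```

Request:
carry_out(steps=[0,-0.06,0,0,0,0,-1,0,0,0,0,0,-0.3,-1,0,0,0,0,0,-0.5,-1,0,0,0,0,0,-0.5,-1,0,0,0,0,0,-0.5,-1,0,0,0,0,0,-0.5,-1,0,0,0,0,0,-0.5,-1,0,0,0,0,0,-0.5,-1,0,0,0,0,0,-0.5,-1,0,0,0,0,0,-0.4,-1,0,0,0,0,0,-0.3,-1,0,0,0,0,0,0,-1,0,0,0,0,0,0,-1,0,0,0,0,0,0,-1,0,0,0,0,0,0,-1])

```text
time_s: 25.5
eef_pos: [538.7, -50.8, 79.1]
ee_rot: [-0.001, 0.861, 0.509, -0.0]
force: [-6.3, 6.4, 9.3]
grip_width: 0.153
```

Run:
```python
from h import *
im,C,s=snap('wrist','w22.png'); delta(538.5,-53,79,61.2,s); print(s['wrist_torque'],s['dq'])
im,_,_=snap('side','s22.png'); cv2.imwrite('pics/s22c.png',cv2.resize(im[150:270,230:370],None,fx=5,fy=5,interpolation=cv2.INTER_CUBIC))
im,_,_=snap('top','t22.png'); cv2.imwrite('pics/t22c.png',cv2.resize(im[120:260,270:420],None,fx=4,fy=4,interpolation=cv2.INTER_CUBIC))
```

```text
now [538.67  -50.8    79.054] yaw 61.22 tilt 0.08 turn units 0.00 shift after turn cm [-0.201  0.091  0.005] shift no-turn cm [-0.201  0.091  0.005] t 25.5 F [-6.328  6.411  9.278] w 0.15256878545862607
[0.965 0.723 0.001] [ 0.    -0.001 -0.     0.002  0.001  0.   ]
```

View pics/w22.png

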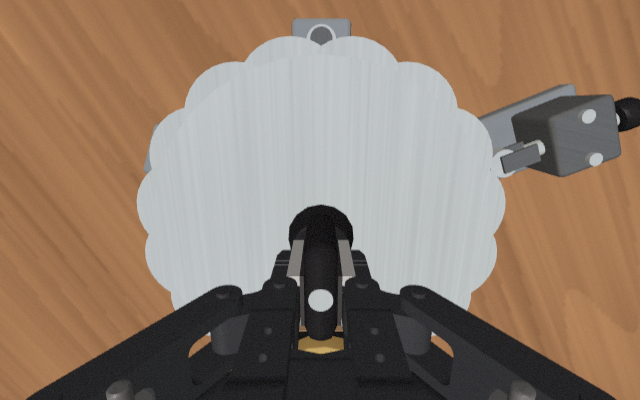

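View pics/s22c.png

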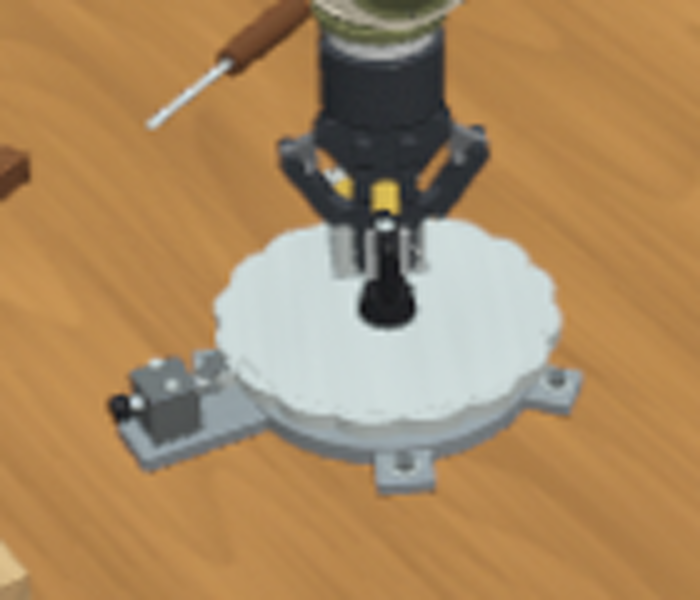

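View pics/t22c.png

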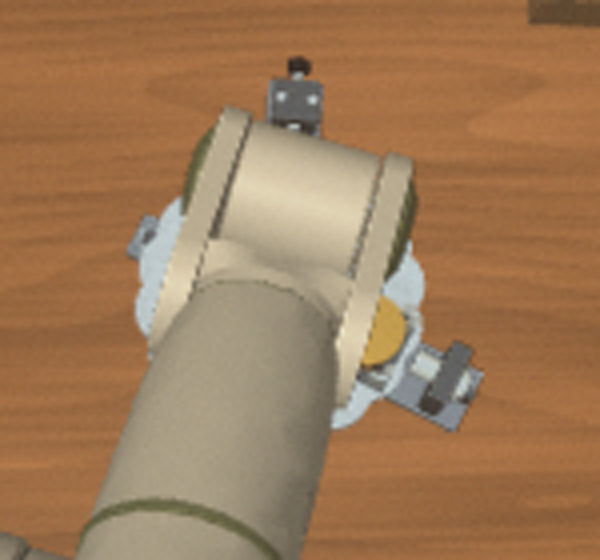

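The third click is reached: yaw has turned 67.51° from loading, the dial is still, the pocket faces the bush and the disc is in place. Handing in.

```bash
python3 -c "
from rig import finish_job,readout
print(finish_job()); s=readout.sense(); print(s['time_s'],s['eef_pos'],s['grip_width'])"
```

```text
the job is handed in; nothing more can be done
None
the job is handed in; nothing more can be done
```

The jig is loaded and indexed, and I handed the job in at about 25.7 s of the 72 s limit. The gripper was still closed on the knob, commanded at 80 N.

- **Stack:** I set the tan block, the dark spacer and the larger yellow disc in the pocket, in that order. After each release, the wrist picture matched where a seated part should appear, to about 1 mm. I left the orange block and the red and small yellow discs alone.
- **Dial:** I turned it in three checked stages. The tool's yaw went from −6.29° to 61.22°, which is 67.51° or 1.178 rad. That is the third stop, assuming the knob did not slip in the fingers. The dot on the knob stayed at pixel (320,300) throughout, and the joints were still at the end.
- **Final view:** the top picture shows the pocket facing the drill bush with the disc in place. The arm hid most of the dial, so the block and spacer were not visible after the turn.
- **Disagreements:** the knob's axis seemed to sit 1–2 mm off my estimate, going by a side load of about 9 N on the wrist. There was also about 9 N of vertical force at the end. The finger openings on the spacer and disc read 2–3.5 mm narrower than the parts, which I took to be finger flex. None of this moved the stack in the pictures.

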